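Click the spring gauge into the blue station and zero it

ROBOT

A 6-joint arm with a two-finger parallel gripper is mounted at the origin on the work surface. World frame = base frame: x ahead of the robot, y to its left, z up, the work surface at z = 0. Lengths are in mm, angles in degrees, forces in N, time in s.
With the tool pointing down it reaches from about 300 to 1000 mm from the base axis. Payload 5.1 kg.
Tool frame: the origin (TCP) lies midway between the tips of the shut fingers; the grasp point (between the pads) lies 19 mm behind it; z points along the fingers, y is the direction in which the jaws open and shut (so a half turn about z gives the same grasp; the last joint's range is limited). The gripper opens to 95 mm and grips with 3 to 60 N. Pads are 20 mm wide; open, the fingers measure 119 mm over their backs; the gripper's body (75 mm by 180 mm) begins 59 mm behind the grasp point.
Start: joints at [58.694, 7.093, 94.555, -0, 78.352, -4.733], TCP at [290.795, 581.311, 214.656] pointing down, gripper open.
Joint ranges: [-149.61, 149.61], [-58.7, 133.49], [1.44, 155.28], [-77.14, 257.14], [18.33, 153.61], [-166.67, 166.67]. Speed limits (degrees/s): [147.25, 147.25, 180, 180, 180, 180].

INTERFACE

Orientations are given as a 3x3 rotation matrix whose columns are the frame's x, y, z axes.
In Python, from station import robot gives the robot as it stands.
- The arm moves only by the tool play_rows, never from a script. Its argument "deltas" is one flat list of numbers, 5 for each row, row after row: the shift along the world's x, y, z in m, then the turn about the world's z in degrees, then the finger opening in m, from 0 to 0.0951. In form: [x, y, z, yaw, jaw, x, y, z, yaw, jaw, ...]. A call has 1 to 10 rows; each row is the pose to reach, as a shift and turn from the pose commanded when the call began; what a row does not reach only later rows make up. A row lasts 1/10 s, in which the tool goes at most 50 mm and 8.59 degrees, less where a joint would pass 70% of its speed; a pose out of reach is approached as far as the arm can. A call with a gripper value outside its range is refused whole. The fingers move at their own pace and stop on an object; "newtons" is the grip in N (left out, the last holds). Time passes only in rows, so rows that repeat a pose let the fingers close. It gives the time, the measured TCP pose, the force and the opening at its end, in the units of the state.
- robot.get_state(): the state, without advancing time (a new reading comes with each control period).
- robot.grab_frame(name): name is "side" or "top"; returns the picture (480x640x3 uint8, red, green, blue); there is no depth.
- robot.get_calibration(name): a dict with "intrinsics" (3x3 intrinsics, pixels), "R" (3x3) and "t" (3): a world point X has camera coordinates R X + t. Camera axes: x right, y down, z forward; pixel columns grow to the right and rows downward; lengths in mm; the calibration is good to about 2 mm. A picture is of the moment at which its call begins. get_calibration takes no time and is no camera call.
- robot.job_done(): hands the job in, once; it reports no verdict.
Trained networks look in the newest picture that a camera, given by its name, has taken for a name from the list of things; names that differ only in an ending like _2 or _b are one class to them, and where a whole thing is asked for, a point or a joint stands for the part that bears it (a point fixed in the world has none). Each returns a list of dicts, best first, with "confidence" (0 to 1); they miss things now and then, are a little off and sometimes report something else, mostly with a low value. They report only what shows in the picture. A call takes as long as a camera call.
- robot.masks_of(name, camera): "mask" (480x640 bool, what is visible of it).
- robot.tip_of(name, camera): "position" ([x, y, z] in mm, in world coordinates, good to about 4 mm: a listed point, or the origin of a listed thing).
The state is a dict: "t": time; "joint_positions": joint angles; "dq": joint speeds; "joint_torque": joint torques, N m; "tcp_pos": TCP position; "orientation": TCP orientation; "wrist_force": force on the tool from outside, world axes, zero at the start; "torque": the same for the moment, N m; "opening": finger opening in mm.
Only numpy, scipy, OpenCV 4.12 (cv2) and the standard library are available. Lean on these libraries where they do the work, as an engineer would, in place of code of your own. Each camera call takes 0.05 s, during which the arm holds its last target. There are 200 camera calls.

TASK

The spring-tension gauge rides on a carriage along a rail: push the carriage along with a fingertip, without pinching it, until it drops into the notch of the blue index clip and its red pointer stands on the blue clip's white line. Then, with it seated there, press the green zero button on top of the carriage all the way down, and let go. Do not pick up, shift or knock over anything else on the bench.

Things in the scene. Friction and masses are not known exactly. Their poses are not given: they have to be found in the camera images.
- rail_base: Fixed dark steel base plate 130 x 420 x 8 mm; origin at the centre of its underside. Its y axis runs along the rail, x points away from the robot. The steel rail (20 mm wide, top 20 mm above the bench) lies along y at x = -20 mm, with grey end stops (50 mm along x, 12 mm along y, top at 34 mm) at y = +-200 mm.
- carriage (a joint): Place (m) of the gauge carriage along the rail's +y; 0 at mid-rail, travel -0.140 to 0.140. Aluminium block 80 mm long (end plates included), 56 mm wide, over the rail at base x = -20 mm, heights 21 to 45 mm above the bench; on it a dial 35 mm across (top 57 mm) and the green button. A dark housing 33 mm out, 30 mm long, heights 26 to 48 mm, on its +x side holds a sprung pawl and the pointer.
- pointer (a point): Point on the pawl's axis, at the carriage's mid-length, 30 mm above the bench, base x = +26 mm; the thin red pointer sticks out from the housing at this place along the rail, over the clip's tab. Seated, the point is straight above the clip's origin.
- end_left: Black rubber end plate on the carriage's +y end: flat upright face 52 mm wide across the rail, 4 mm thick, 21 to 45 mm above the bench; origin at its centre, 38 mm from the carriage's middle; y along the rail. Push it towards -y. Friction of the slide is about 1.2 N.
- end_right: The same end plate on the carriage's -y end, 38 mm from its middle. Push it towards +y.
- clip_blue: Fixed clip with a BLUE tab: the one to use. Beside the rail at base x = +26 mm, 75 to 105 mm from mid-rail, on the +y or the -y side. Origin at the notch centre, 8 mm above the bench; y along the rail. 36 mm long: ramps rise to crests 4.5 mm either side of the V notch. Climbing on takes about 4.5 N, then the force dips as the carriage snaps to the notch centre; leaving it takes about 7 N.
- clip_yellow: The same clip with a YELLOW tab, on the other side of mid-rail; not to be used. Each tab is flat, 28 x 36 mm, on the clip's +x side, its top 14 mm above the bench, with a white line across it at the notch centre.
- zero (a joint): Travel (m) of the green zero button: 0 released, 0.005 fully pressed down; springs back, fully down takes about 4 N.
- zero_top (a point): Centre of the top of the green zero button (20 mm across, top 66 mm above the bench when released, standing 9 mm proud of its 36 mm black collar); pressed straight down. It rides on the carriage, 19 mm to +y of its middle and at rail-base x = -22 mm.
- vise: Small steel vise bolted to the bench beyond the rail, 100 x 70 mm, 70 mm high; jaws 18 mm apart. Origin under its centre. Leave alone.
- capacitor: Loose blue can capacitor, 35 mm across, 66 mm high, standing beyond the rail. Origin under its centre. Leave alone.
- hammer: Loose small hammer with a brass head, 210 mm long, lying between the robot and the rail. Its long axis is x, head to +x. Leave alone.
- tip_jar: Loose frosted glass tip jar, 100 mm across, 130 mm high, to the robot's right. Origin under its centre. Leave alone.
- screwdriver: Loose screwdriver 190 mm long lying to the robot's left, long axis x. Leave alone.
- parts_tray: Loose grey parts tray 140 x 100 x 30 mm to the robot's left. Origin under its centre. Leave alone.

How it is judged (in metres and radians):
On the way, in this order (a step that is already met when the one before it is completed fails the run):
1. the carriage sits in the notch of the blue clip (y of pointer in the frame of clip_blue between -0.002 and 0.002 m and value of joint zero below 0.001 m), for 0.2 s.
2. the zero button is pressed down while the carriage sits in the blue notch (y of pointer in the frame of clip_blue between -0.002 and 0.002 m and value of joint zero above 0.0038 m), for 0.1 s.
At the end, for the whole second after the job is handed in: The carriage rests in the notch of the blue clip (pointer within 2 mm of the notch centre along the rail), the zero button has been pressed nearly to its stop (over 3.8 of 5 mm) while it sat there and is released again; no other thing was shifted more than 15 mm (all of step 1 and velocity of joint carriage between -0.005 and 0.005 m/s); the robot touches nothing.
It fails at once if the capacitor is shifted more than 15 mm, lifted or knocked over (distance of capacitor from where it was at the start of the episode above 0.015 m or angle between capacitor's own z axis and vertical above 0.3 rad).
It fails at once if the hammer is shifted more than 15 mm, lifted or knocked over (distance of hammer from where it was at the start of the episode above 0.015 m).
It fails at once if the tip jar is shifted more than 15 mm, lifted or knocked over (distance of tip_jar from where it was at the start of the episode above 0.015 m or angle between tip_jar's own z axis and vertical above 0.3 rad).
It fails at once if the screwdriver or the parts tray is shifted more than 15 mm, lifted or knocked over (distance of any of screwdriver, parts_tray from where it was at the start of the episode above 0.015 m or angle between parts_tray's own z axis and vertical above 0.3 rad).
It fails at once if the carriage is pinched: both of its end plates are pressed by the fingers at the same time (contact force between the fingers and end_left above 0.5 N and contact force between the fingers and end_right above 0.5 N).
It also fails if it takes over 48 s, if anything falls off the work surface, if the arm or the gripper's body presses on something with over 40 N, if the wrist force passes 120 N, or if a joint passes its speed limit or range.

## Working session

There is one attempt and no reset: what is moved stays moved. The work goes in short steps, Python scripts to look and compute and a tool call to move; the robot and the scene stay as the last step left them, time stands still between calls to the robot, and variables do not carry over. Pictures are saved under pics/ and viewed, about 8 in all and at most 12, crops included, and the job is handed in when it is done.

Besides the shell and the picture viewer there is one more tool, called after "Emit:" as name(argument=value, ...) on one line, values as JSON. play_rows: Moves the arm, as the interface text tells. Its arguments: {"type":"object","properties":{"deltas":{"type":"array","items":{"type":"number"}},"newtons":{"type":"number"}},"required":["deltas"]}

```bash
mkdir -p pics
python3 - <<'E'
from station import robot
import cv2,numpy as np
for c in ("top","side"):
    f=robot.grab_frame(c); cv2.imwrite(f"pics/{c}0.png",f[:,:,::-1])
    for n in ["rail_base","pointer","end_left","end_right","clip_blue","clip_yellow","zero_top","hammer","capacitor","vise","tip_jar"]:
        print(c,n,[(np.round(d["position"]),round(d["confidence"],2)) for d in robot.tip_of(n,c)[:2]])
s=robot.get_state();print(s["t"],s["tcp_pos"],s["orientation"],s["opening"],s["wrist_force"])
E
```

```text
top rail_base [(array([525., -40.,   1.]), 0.72)]
top pointer [(array([547., -30.,  27.]), 0.57)]
top end_left [(array([511.,  20.,  38.]), 0.52)]
top end_right []
top clip_blue [(array([566.,  45.,   6.]), 0.54)]
top clip_yellow [(array([ 529., -144.,    5.]), 0.63)]
top zero_top [(array([508.,  -2.,  70.]), 0.42)]
top hammer [(array([385., -13.,   1.]), 0.76), (array([425., 416.,   2.]), 0.67)]
top capacitor [(array([673., 115.,   4.]), 0.71)]
top vise [(array([ 665., -114.,   -4.]), 0.95)]
top tip_jar [(array([ 566., -423.,   -1.]), 0.83)]
side rail_base [(array([520., -39.,   3.]), 0.76)]
side pointer [(array([550., -28.,  34.]), 0.7)]
side end_left []
side end_right [(array([494., -58.,  31.]), 0.47)]
side clip_blue [(array([565.,  46.,  15.]), 0.45)]
side clip_yellow [(array([ 526., -148.,   11.]), 0.55)]
side zero_top [(array([506.,  -0.,  70.]), 0.46)]
side hammer [(array([388., -14.,  -3.]), 0.68), (array([668., 115.,  -5.]), 0.49)]
side capacitor [(array([668., 113.,  -4.]), 0.64)]
side vise [(array([ 667., -115.,    1.]), 0.76)]
side tip_jar [(array([ 567., -428.,    6.]), 0.64)]
1.2 [290.82540254 581.31448632 214.68120944] [[-8.94340973e-01  4.47385989e-01  1.84078624e-05]
 [ 4.47385990e-01  8.94340973e-01  3.40592563e-05]
 [-1.22527150e-06  3.86960081e-05 -9.99999999e-01]] 94.60564819302331 [-0.65070304  0.45083551 -0.79521562]
```

View pics/top0.png

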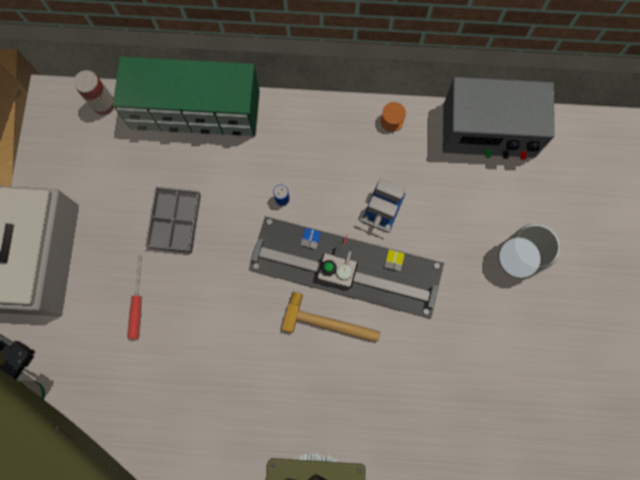

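View pics/side0.png

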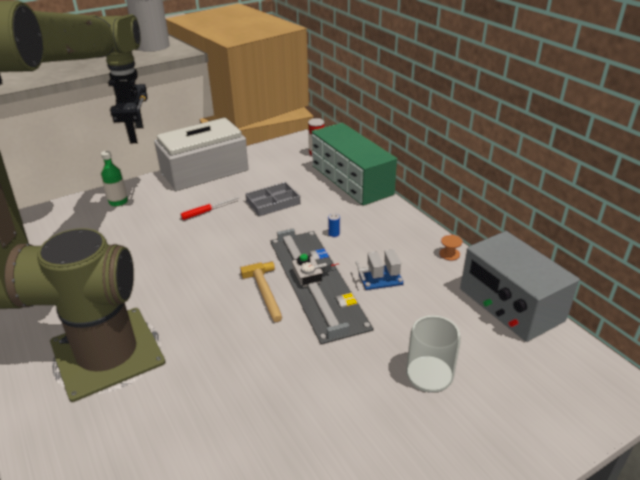

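Blue clip is on the +y side, and the base is yawed about -11°. The carriage is about 76 mm short of the blue notch, so I'll push end_right towards +y. Next I move above the start point behind end_right with the fingers shut.

Emit:
play_rows(deltas=[0.02,-0.045,0,5,0,0.035,-0.09,0,10,0,0.05,-0.135,0,15,0,0.065,-0.18,0,15,0,0.08,-0.225,0,15,0,0.095,-0.27,0,15,0,0.11,-0.315,0,15,0,0.125,-0.36,0,15,0,0.14,-0.405,0,15,0,0.155,-0.45,0,15,0], newtons=20)

```text
t: 2.2
tcp_pos: [446.1, 129.5, 215.1]
orientation: [[-0.98, 0.2, 0.001], [0.2, 0.98, 0.0], [-0.001, 0.001, -1.0]]
wrist_force: [0.7, 0.0, 0.3]
opening: 20.3
```

Emit:
play_rows(deltas=[0.01,-0.045,0,0,0,0.02,-0.09,0,0,0,0.03,-0.135,0,0,0,0.04,-0.18,0,0,0,0.047,-0.218,0,0,0,0.047,-0.218,-0.04,0,0,0.047,-0.218,-0.08,0,0,0.047,-0.218,-0.11,0,0,0.047,-0.218,-0.11,0,0,0.047,-0.218,-0.11,0,0])

```text
t: 3.2
tcp_pos: [492.9, -86.7, 105.1]
orientation: [[-0.98, 0.201, -0.0], [0.201, 0.98, 0.0], [0.0, 0.0, -1.0]]
wrist_force: [0.3, 0.0, 0.5]
opening: 0.2
```

Run:
```python
from station import robot
import cv2,numpy as np
for c in ("top","side"):
    f=robot.grab_frame(c); cv2.imwrite(f"pics/{c}1.png",f[:,:,::-1])
    for n in ["rail_base","pointer","end_right","clip_blue","clip_yellow","zero_top"]:
        print(c,n,[(np.round(d["position"]),round(d["confidence"],2)) for d in robot.tip_of(n,c)[:1]])
f=cv2.imread("pics/side1.png")[200:350,220:420]; cv2.imwrite("pics/s1c.png",cv2.resize(f,None,fx=4,fy=4,interpolation=2))
s=robot.get_state();print(s["t"],s["tcp_pos"],s["orientation"],s["opening"],s["wrist_force"])
```

```text
top rail_base [(array([524., -41.,   0.]), 0.74)]
top pointer [(array([548., -30.,  26.]), 0.8)]
top end_right [(array([546., -32.,  29.]), 0.16)]
top clip_blue [(array([567.,  45.,  11.]), 0.59)]
top clip_yellow [(array([546., -29.,  27.]), 0.75)]
top zero_top []
side rail_base [(array([520., -40.,   2.]), 0.87)]
side pointer [(array([548., -30.,  30.]), 0.84)]
side end_right [(array([493., -57.,  34.]), 0.53)]
side clip_blue []
side clip_yellow [(array([ 528., -145.,   13.]), 0.74)]
side zero_top [(array([507.,   0.,  70.]), 0.59)]
3.9 [492.72465958 -86.67757178 104.5974937 ] [[-9.79662646e-01  2.00651636e-01 -1.44443124e-04]
 [ 2.00651638e-01  9.79662656e-01  4.37696318e-06]
 [ 1.42383779e-04 -2.46948020e-05 -9.99999990e-01]] 0.7092440761251805 [-0.15253868 -0.48733551  0.22471821]
```

View pics/s1c.png

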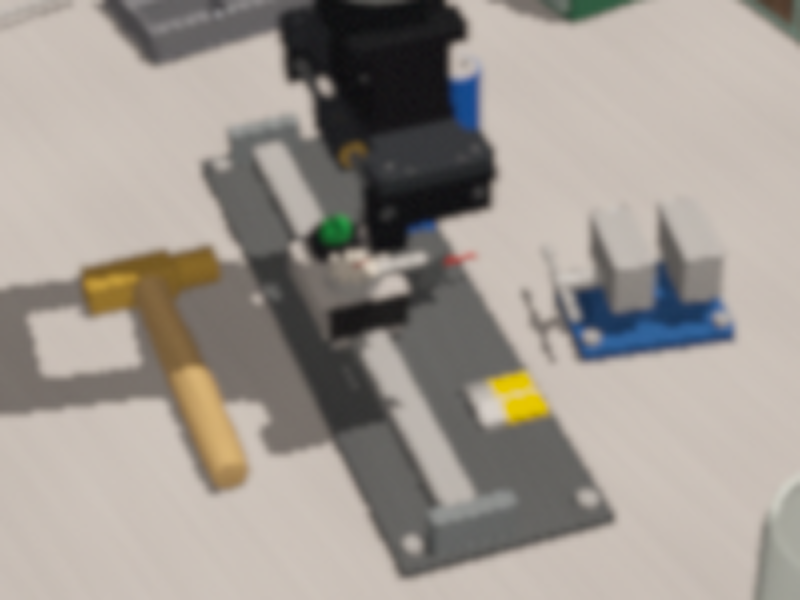

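Emit:
play_rows(deltas=[0,0,-0.035,0,0,0,0,-0.06,0,0,0,0,-0.073,0,0,0,0,-0.073,0,0,0.001,0.005,-0.073,0,0,0.002,0.01,-0.073,0,0,0.003,0.0147,-0.073,0,0,0.004,0.0196,-0.073,0,0,0.005,0.0245,-0.073,0,0,0.006,0.0294,-0.073,0,0])

```text
t: 4.9
tcp_pos: [499.4, -57.1, 32.3]
orientation: [[-0.98, 0.2, 0.001], [0.2, 0.98, -0.001], [-0.001, -0.0, -1.0]]
wrist_force: [0.2, -0.5, 1.7]
opening: 0.8
```

Emit:
play_rows(deltas=[0.001,0.0049,0,0,0,0.002,0.0098,0,0,0,0.003,0.0147,0,0,0,0.004,0.0196,0,0,0,0.005,0.0245,0,0,0,0.0056,0.0275,0,0,0,0.006,0.0294,0,0,0,0.006,0.0294,0,0,0])

```text
t: 5.7
tcp_pos: [504.5, -27.4, 31.4]
orientation: [[-0.98, 0.2, -0.001], [0.2, 0.98, 0.001], [0.001, 0.0, -1.0]]
wrist_force: [0.6, 0.0, -0.6]
opening: 0.5
```

```bash
cat > look.py <<'E'
from station import robot
import cv2,numpy as np
u=np.array([.2,.98,0])
for c in ("top","side"):
    f=robot.grab_frame(c)
    for n in ["pointer","end_right","clip_blue","zero_top"]:
        print(c,n,[(np.round(d["position"],1),round(float(u@d["position"]),1),round(d["confidence"],2)) for d in robot.tip_of(n,c)[:1]])
s=robot.get_state();print(s["t"],s["tcp_pos"],u@s["tcp_pos"],s["wrist_force"])
E
python3 look.py
```

```text
top pointer []
top end_right []
top clip_blue [(array([564.4,  45.4,   7.7]), 157.4, 0.6)]
top zero_top []
side pointer [(array([669.1, 117.7,  -4.7]), 249.2, 0.22)]
side end_right [(array([502.2, -16.3,  34.4]), 84.5, 0.55)]
side clip_blue []
side zero_top [(array([389.6, -16.4,  -1.3]), 61.8, 0.17)]
6.2 [504.73395404 -27.94177088  31.61551023] 73.56385534813197 [ 0.00974448 -0.6577005  -0.39437221]
```

Emit:
play_rows(deltas=[0.0008,0.0039,0,0,0,0.0016,0.0078,0,0,0,0.0024,0.0118,0,0,0,0.003,0.0147,0,0,0,0.0034,0.0167,0,0,0,0.0038,0.0186,0,0,0,0.0042,0.0206,0,0,0,0.0044,0.0216,0,0,0,0.0044,0.0216,0,0,0])

```text
t: 7.1
tcp_pos: [509.2, -6.0, 31.7]
orientation: [[-0.98, 0.201, 0.0], [0.201, 0.98, 0.0], [-0.0, 0.0, -1.0]]
wrist_force: [0.1, -0.1, -0.3]
opening: 0.6
```

Emit:
play_rows(deltas=[0.0002,0.001,0,0,0,0.0004,0.002,0,0,0,0.0004,0.002,0,0,0])

```text
t: 7.4
tcp_pos: [509.6, -4.2, 31.7]
orientation: [[-0.98, 0.201, 0.0], [0.201, 0.98, 0.0], [-0.0, 0.0, -1.0]]
wrist_force: [-0.2, -1.8, -0.7]
opening: 0.6
```

```bash
python3 look.py
```

```text
top pointer [(array([560. ,  36.3,  28.1]), 147.6, 0.58)]
top end_right []
top clip_blue []
top zero_top []
side pointer []
side end_right [(array([667. , 117.5,  -1. ]), 248.6, 0.64)]
side clip_blue []
side zero_top [(array([ 528.8, -147.2,   10.8]), -38.5, 0.71)]
7.9 [509.61591227  -4.25138592  31.67377296] 97.75682425550632 [ 0.63039864 -0.59022445  0.22064696]
```

Emit:
play_rows(deltas=[0.0002,0.001,0,0,0,0.0004,0.002,0,0,0])

```text
t: 8.1
tcp_pos: [509.9, -2.9, 31.7]
orientation: [[-0.98, 0.2, -0.0], [0.2, 0.98, -0.002], [0.0, -0.002, -1.0]]
wrist_force: [-0.7, -4.6, 0.6]
opening: 0.4
```

Emit:
play_rows(deltas=[0.0002,0.001,0,0,0,0.0003,0.0015,0,0,0])

```text
t: 8.3
tcp_pos: [510.3, -1.1, 31.7]
orientation: [[-0.98, 0.201, -0.0], [0.201, 0.98, -0.001], [0.0, -0.001, -1.0]]
wrist_force: [-2.0, -4.7, 0.4]
opening: 0.1
```

Emit:
play_rows(deltas=[0.0001,0.0005,0,0,0,0.0002,0.001,0,0,0])

```text
t: 8.5
tcp_pos: [510.5, 0.1, 31.7]
orientation: [[-0.98, 0.201, -0.0], [0.201, 0.98, -0.0], [-0.0, -0.0, -1.0]]
wrist_force: [-1.2, -4.4, -0.7]
opening: 0.2
```

Climbing the ramp at about 4.6 N, as expected. I'll continue in small steps and watch for the dip.

Emit:
play_rows(deltas=[0.0001,0.0005,0,0,0,0.0002,0.001,0,0,0])

```text
t: 8.7
tcp_pos: [510.7, 1.2, 31.6]
orientation: [[-0.98, 0.201, -0.0], [0.201, 0.98, -0.0], [0.0, -0.0, -1.0]]
wrist_force: [-0.8, -5.5, 0.5]
opening: 0.7
```

Emit:
play_rows(deltas=[0.0001,0.0005,0,0,0,0.0002,0.001,0,0,0])

```text
t: 8.9
tcp_pos: [510.9, 2.2, 31.7]
orientation: [[-0.98, 0.201, 0.0], [0.201, 0.98, -0.0], [-0.0, -0.0, -1.0]]
wrist_force: [-0.6, -5.1, -0.4]
opening: 0.6
```

Emit:
play_rows(deltas=[0.0001,0.0005,0,0,0,0.0002,0.001,0,0,0])

```text
t: 9.1
tcp_pos: [511.2, 3.3, 31.7]
orientation: [[-0.98, 0.201, 0.0], [0.201, 0.98, 0.0], [-0.0, 0.0, -1.0]]
wrist_force: [-0.8, -4.2, 0.8]
opening: 0.3
```

Emit:
play_rows(deltas=[0.0001,0.0005,0,0,0,0.0002,0.001,0,0,0])

```text
t: 9.3
tcp_pos: [511.4, 4.6, 31.7]
orientation: [[-0.98, 0.201, 0.0], [0.201, 0.98, 0.001], [-0.0, 0.001, -1.0]]
wrist_force: [0.6, -2.1, 0.5]
opening: 0.5
```

Emit:
play_rows(deltas=[0.0001,0.0005,0,0,0,0.0001,0.0005,0,0,0])

```text
t: 9.5
tcp_pos: [511.5, 5.4, 31.7]
orientation: [[-0.98, 0.201, 0.0], [0.201, 0.98, 0.001], [0.0, 0.001, -1.0]]
wrist_force: [0.2, -0.2, 0.3]
opening: 0.6
```

Emit:
play_rows(deltas=[0.0001,0.0005,0,0,0,0.0001,0.0005,0,0,0])

```text
t: 9.7
tcp_pos: [511.5, 5.6, 31.6]
orientation: [[-0.98, 0.201, 0.0], [0.201, 0.98, 0.001], [0.0, 0.001, -1.0]]
wrist_force: [-0.1, -0.2, 0.5]
opening: 0.4
```

```bash
python3 look.py
```

```text
top pointer []
top end_right []
top clip_blue []
top zero_top []
side pointer []
side end_right [(array([511.7,  19.3,  34.5]), 121.3, 0.47)]
side clip_blue []
side zero_top []
10.2 [511.52057421   5.20138132  31.67493396] 107.40146853510167 [-0.15003995  0.28707376 -1.21961507]
```

Force fell to zero, so the carriage has snapped in. I'll back off, lift and check.

Emit:
play_rows(deltas=[-0.002,-0.01,0,0,0,-0.004,-0.02,0,0,0,-0.004,-0.02,0.04,0,0,-0.004,-0.02,0.08,0,0,-0.02,-0.06,0.11,0,0,-0.03,-0.1,0.13,0,0,-0.04,-0.145,0.13,0,0,-0.05,-0.19,0.13,0,0,-0.05,-0.19,0.13,0,0])

```text
t: 11.1
tcp_pos: [460.1, -189.7, 162.2]
orientation: [[-0.978, 0.207, 0.001], [0.207, 0.978, -0.002], [-0.001, -0.002, -1.0]]
wrist_force: [-0.4, 1.3, -0.0]
opening: 0.2
```

```bash
python3 look.py
python3 - <<'E'
from station import robot
import cv2,numpy as np
a=robot.grab_frame("top")[200:300,260:400,::-1]; b=robot.grab_frame("side")[215:315,260:400,::-1]
cv2.imwrite("pics/c2.png",np.hstack([cv2.resize(i,(400,286),interpolation=2) for i in (a,b)]))
a=cv2.resize(a[20:80,20:100],(800,600),interpolation=2);cv2.imwrite("pics/t2.png",a)
E
```

```text
top pointer [(array([561.6,  48.4,  26.3]), 159.8, 0.75)]
top end_right [(array([512.2,  16.5,  36.6]), 118.6, 0.56)]
top clip_blue [(array([565.5,  44.7,   8.8]), 156.9, 0.46)]
top zero_top [(array([528.1,  73.4,  71.9]), 177.6, 0.46)]
side pointer [(array([565. ,  44.8,  30.2]), 156.9, 0.92)]
side end_right [(array([512.2,  18.7,  35.8]), 120.8, 0.5)]
side clip_blue [(array([599.8, 360. ,   0.7]), 472.8, 0.6)]
side zero_top [(array([522.3,  72.6,  70.8]), 175.6, 0.54)]
11.6 [ 461.73353584 -183.94146331  161.56951459] -87.9159268737569 [ 0.65598469 -0.47270966 -0.43027051]
```

View pics/t2.png

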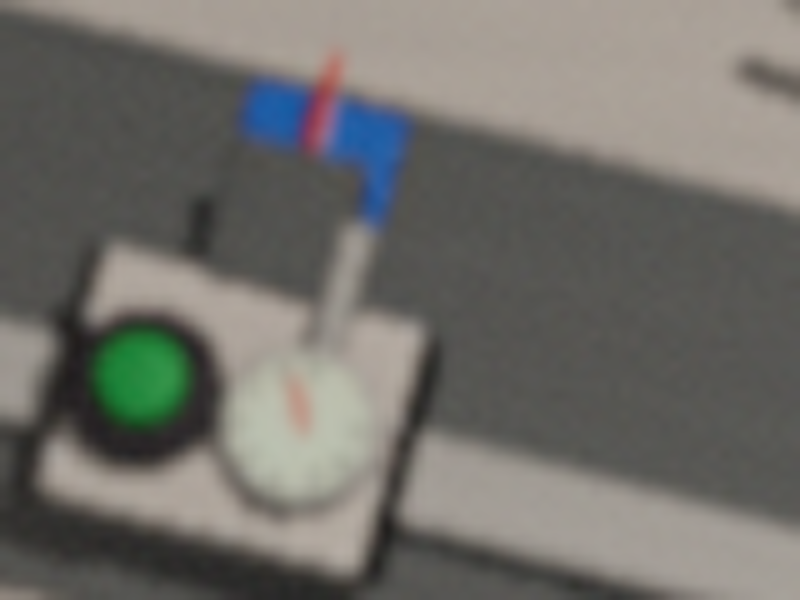

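Picture: the red pointer stands on the blue tab's white line (crop ~(320,120)) and the button's centre is at full-image pixel (294.0, 257.6). I'll back-project it at z = 66 mm.

Run:
```python
from station import robot
import numpy as np
c=robot.get_calibration("top");K,R,t=map(np.array,(c["intrinsics"],c["R"],c["t"]))
o=-R.T@t; d=R.T@np.linalg.inv(K)@[294-.45,257.6-.45,1]
print(o+d*(66-o[2])/d[2])
print(robot.get_state()["tcp_pos"])
```

```text
[521.50104766  75.42308628  66.        ]
[ 461.67287226 -184.22531483  161.60005459]
```

Emit:
play_rows(deltas=[0.011,0.046,0,0,0,0.022,0.092,0,0,0,0.033,0.138,0,0,0,0.044,0.184,0,0,0,0.055,0.23,0,0,0,0.0605,0.2585,0,0,0,0.0605,0.2585,-0.04,0,0,0.0605,0.2585,-0.07,0,0,0.0605,0.2585,-0.088,0,0,0.0605,0.2585,-0.088,0,0])

```text
t: 12.7
tcp_pos: [519.2, 74.0, 70.2]
orientation: [[-0.98, 0.2, -0.007], [0.2, 0.98, -0.0], [0.007, -0.002, -1.0]]
wrist_force: [-1.7, 0.3, -0.6]
opening: 0.5
```

Emit:
play_rows(deltas=[0,0,0,0,0,0,0,-0.003,0,0,0,0,-0.005,0,0,0,0,-0.005,0,0])

```text
t: 13.1
tcp_pos: [522.4, 73.6, 69.4]
orientation: [[-0.98, 0.201, 0.001], [0.201, 0.98, 0.0], [-0.001, 0.0, -1.0]]
wrist_force: [0.6, -0.4, -0.0]
opening: 0.4
```

Emit:
play_rows(deltas=[0,0,-0.001,0,0,0,0,-0.002,0,0,0,0,-0.003,0,0,0,0,-0.004,0,0,0,0,-0.005,0,0,0,0,-0.005,0,0])

```text
t: 13.7
tcp_pos: [522.1, 73.7, 63.8]
orientation: [[-0.98, 0.201, 0.0], [0.201, 0.98, -0.0], [-0.0, -0.0, -1.0]]
wrist_force: [-0.4, -0.2, 2.2]
opening: 0.4
```

Emit:
play_rows(deltas=[0,0,-0.001,0,0,0,0,-0.002,0,0,0,0,-0.002,0,0])

```text
t: 14.0
tcp_pos: [522.1, 73.7, 61.8]
orientation: [[-0.98, 0.201, 0.0], [0.201, 0.98, -0.0], [-0.0, 0.0, -1.0]]
wrist_force: [-0.8, 0.1, 3.9]
opening: 0.9
```

Emit:
play_rows(deltas=[0,0,-0.0007,0,0,0,0,-0.0014,0,0,0,0,-0.002,0,0,0,0,-0.002,0,0,0,0,-0.002,0,0])

```text
t: 14.5
tcp_pos: [522.2, 73.8, 61.1]
orientation: [[-0.98, 0.201, -0.0], [0.201, 0.98, -0.0], [0.0, -0.0, -1.0]]
wrist_force: [-5.0, -0.7, 11.0]
opening: 0.6
```

At its stop: z = 61 mm and the force jumped to 11 N. I'll release straight up, then clear out.

Emit:
play_rows(deltas=[0,0,0.002,0,0,0,0,0.007,0,0,0,0,0.015,0,0,0,0,0.04,0,0,0,0,0.08,0,0,0,0,0.11,0,0,-0.01,-0.04,0.12,0,0,-0.03,-0.085,0.12,0,0,-0.04,-0.13,0.12,0,0,-0.05,-0.17,0.12,0,0])

```text
t: 15.5
tcp_pos: [471.0, -97.8, 179.8]
orientation: [[-0.98, 0.2, 0.0], [0.2, 0.98, -0.0], [-0.0, -0.0, -1.0]]
wrist_force: [0.4, 0.3, -0.0]
opening: 0.3
```

Emit:
play_rows(deltas=[-0.01,-0.045,0,0,0,-0.02,-0.09,0,0,0,-0.02,-0.09,0,0,0,-0.02,-0.09,0,0,0])

```text
t: 15.9
tcp_pos: [451.5, -186.8, 179.4]
orientation: [[-0.979, 0.203, -0.0], [0.203, 0.979, 0.001], [0.001, 0.001, -1.0]]
wrist_force: [-0.5, -0.6, 0.9]
opening: 0.3
```

```bash
python3 look.py
python3 - <<'E'
from station import robot
import cv2,numpy as np
a=robot.grab_frame("top")[:,:,::-1]; cv2.imwrite("pics/t3.png",cv2.resize(a[220:280,280:360],(800,600),interpolation=2))
for n in ["hammer","capacitor","tip_jar"]:
    print(n,[np.round(d["position"]) for d in robot.tip_of(n,"top")[:1]])
E
```

```text
top pointer [(array([562.6,  47.3,  26.4]), 158.9, 0.69)]
top end_right [(array([ 664.3, -115.4,   -3.8]), 19.8, 0.43)]
top clip_blue [(array([566.1,  43.3,   7.6]), 155.7, 0.64)]
top zero_top [(array([524.2,  75.3,  70.8]), 178.6, 0.41)]
side pointer [(array([565.2,  46.5,  29.6]), 158.6, 0.97)]
side end_right [(array([511.5,  19.4,  34.7]), 121.3, 0.73)]
side clip_blue [(array([566.8,  43.8,  12.6]), 156.3, 0.49)]
side zero_top [(array([525.2,  75.6,  70. ]), 179.1, 0.42)]
16.4 [ 452.17905846 -185.75199736  179.6671385 ] -91.60114572041736 [ 8.22341592e-04 -9.39899616e-02 -9.69112418e-01]
hammer [array([389., -14.,   0.])]
capacitor []
tip_jar [array([ 561., -425.,   -2.])]
```

View pics/t3.png

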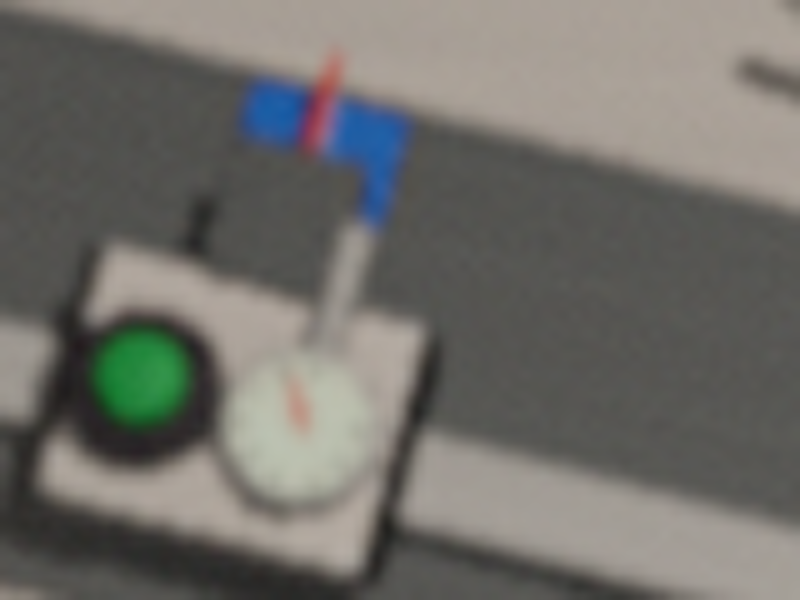

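Unchanged after the press. One quick parallax check of pointer against line before I hand in.

Run:
```python
from station import robot
import numpy as np
c=robot.get_calibration("top");K,R,t=map(np.array,(c["intrinsics"],c["R"],c["t"]))
def p(X):
    q=K@(R@np.array(X)+t); return q[:2]/q[2]
u=np.array([.2,.98,0]);v=np.array([.98,-.2,0])
b=np.array([566,44.7,0])
for s in (18,26): # out along +x: over the tab
    for z,dy in ((14,0),(30,0),(30,2),(30,-2)):
        print(s,z,dy,((p(b+v*s+u*dy+[0,0,z])-[280,220])*10+4.5).round(1))
```

```text
18 14 0 [323.1 162.2]
18 30 0 [321.6 145.3]
18 30 2 [312.9 143. ]
18 30 -2 [330.2 147.5]
26 14 0 [332.5 128.9]
26 30 0 [331.  111.6]
26 30 2 [322.4 109.4]
26 30 -2 [339.7 113.9]
```

```bash
python3 -c "
from station import robot
print(robot.job_done())"
```

```text
the job is handed in; nothing more can be done
None
```

I pushed the carriage about 77 mm along the rail into the blue notch, pressed the green button to its stop, let go, and handed the job in at about 16.5 s. `job_done()` reported no verdict.

- **Seating:** I pushed the -y end plate with the shut fingertips. The force climbed to about 5 N on the ramp, then dropped to zero as the carriage snapped in.
- **Button:** I pressed down to z = 61 mm, where the force jumped to 11 N, then lifted straight up. The fingers are now clear of everything.
- **Last picture:** The pointer stands on the white line. With parallax allowed for, reading the crop against the blue tab's edges puts it within about 0.5 mm of centre. The picture looks the same as before the press, so the button is up again.
- **Checks that disagreed:** The networks' pointer-to-clip offsets were about 2 to 3 mm, more than the 2 mm allowed but within their own 4 mm accuracy. I trusted the force drop and the picture instead.
- **Other things on the bench:**
  - The hammer and tip jar were found within about 5 mm of where they started.
  - The capacitor was not found by the network in the last top view. Earlier side-view calls for other names gave a spot within about 4 mm of its starting place.
  - I did not re-check the screwdriver or parts tray; the arm only passed high above that side.

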